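# Sweep the stray beads into the cork tray

### The job

Clear the bead-work mat: with your fingertips, gently sweep the three loose wooden beads along the mat, through the open mouth of the cork catch tray, until all three lie fully inside it. Do not lift the beads or press hard on them, and leave the bobbin, the bell and everything else on the table where it stands.

Things in the scene. Friction and masses are not known exactly. Their poses are not given: they have to be found in the camera images.
- catch_tray: low three-sided cork tray, fixed: side and back walls 24 mm high, 14 mm thick; its grey felt floor is flush with the mat, no sill, so beads slide straight in. Inside 130 mm wide (its x), 100 mm deep (its y). Origin: centre of the inside, at mat level. Open mouth at y = -50 mm, facing -y; back wall's inner face at y = +50 mm, side walls' at x = -65 and +65 mm. z up
- mouth (a point): middle of the tray's open mouth, at mat level, between the front ends of the side walls; axes as the tray's
- bead0: a round natural-wood bead, 32 mm diameter and 18 mm high (13 g, give or take), lying flat with its 11 mm dark hole showing upwards; loose, slides on the mat. Origin: centre of its underside, on the mat. Three identical ones
- bead1: a round natural-wood bead, 32 mm diameter and 18 mm high (13 g, give or take), lying flat with its 11 mm dark hole showing upwards; loose, slides on the mat. Origin: centre of its underside, on the mat. Three identical ones
- bead2: a round natural-wood bead, 32 mm diameter and 18 mm high (13 g, give or take), lying flat with its 11 mm dark hole showing upwards; loose, slides on the mat. Origin: centre of its underside, on the mat. Three identical ones
- bobbin: small empty wooden bobbin standing upright, 40 mm high, flanges 28 mm diameter, narrower waist; same wood as the beads but taller; loose bystander. Origin: centre of its underside
- bell: small brass bell charm standing on its mouth, 34 mm diameter, 34 mm high with its loop; loose bystander. Origin: centre of its underside
- gift_box: open cardboard gift box, 85 x 85 x 40 mm, loose bystander. Origin: centre of its underside
- phone: black phone lying flat, 72 x 148 (its y) x 9 mm, loose bystander. Origin: centre of its underside
- dish: round black dish, 100 mm diameter, 30 mm high, loose bystander. Origin: centre of its underside
- jar: clear jar with a steel lid, 52 mm diameter, 55 mm high, loose bystander. Origin: centre of its underside
- brush: flat paintbrush lying down, 170 mm long (its x, bristles to +x), 42 mm wide, 20 mm high, loose bystander. Origin: at the middle of its length, on the mat

How it is judged (in metres and radians):
At the end, for the whole second after the job is handed in: All three beads rest on the mat fully inside the tray (whole bead past the mouth line, within 2 mm, between the side walls, and not on top of a wall), and each of the other things listed is within 15 mm of where it started (x of bead0 in the frame of catch_tray between -0.055 and 0.055 m and y of bead0 in the frame of catch_tray between -0.036 and 0.045 m and height (world z) of each of bead0, bead1, bead2 below 0.02 m and linear speed of each of bead0, bead1, bead2 below 0.02 m/s and x of bead1 in the frame of catch_tray between -0.055 and 0.055 m and y of bead1 in the frame of catch_tray between -0.036 and 0.045 m and x of bead2 in the frame of catch_tray between -0.055 and 0.055 m and y of bead2 in the frame of catch_tray between -0.036 and 0.045 m and distance of each of bobbin, bell, gift_box, phone, dish, jar, brush from where it was at the start of the episode below 0.015 m); the robot touches nothing.
It fails at once if a bead is lifted off the mat (raised flat by more than 9 mm, or more than 22 mm at any tilt) (height (world z) of any of bead0, bead1, bead2 above 0.022 m or (height (world z) of bead0 above 0.009 m and angle between bead0's own z axis and vertical below 0.5 rad) or (height (world z) of bead1 above 0.009 m and angle between bead1's own z axis and vertical below 0.5 rad) or (height (world z) of bead2 above 0.009 m and angle between bead2's own z axis and vertical below 0.5 rad)).
It fails at once if the fingers press on a bead with more than 30 N (contact force between the fingers and bead0 above 30 N or contact force between the fingers and bead1 above 30 N or contact force between the fingers and bead2 above 30 N).
It fails at once if the bobbin, bell or another bystander is moved more than 15 mm (distance of any of bobbin, bell, gift_box, phone, dish, jar, brush from where it was at the start of the episode above 0.015 m).
It also fails if it takes over 72 s, if anything falls off the work surface, if the arm or the gripper's body presses on something with over 40 N, if the wrist force passes 120 N, or if a joint passes its speed limit or range.

### The arm

A 6-joint arm with a two-finger parallel gripper is mounted at the origin on the work surface. World frame = base frame: x ahead of the robot, y to its left, z up, the work surface at z = 0. Lengths are in mm, angles in degrees, forces in N, time in s.
With the tool pointing down it reaches from about 350 to 850 mm from the base axis. Payload 8.1 kg.
Tool frame: the origin (TCP) lies at the very end of the fingers, on their centre line; the grasp point (between the pads) lies 19 mm behind it; z points along the fingers, y is the line along which they close (so a half turn about z gives the same grasp; the last joint's range is limited). The gripper opens to 85 mm and grips with 20 to 120 N. Pads are 22 mm wide; open, the fingers measure 114 mm over their backs; the gripper's body (76 mm by 85 mm) begins 54 mm behind the grasp point. The pads swing forward as they close: fully open they stand 13 mm farther back than shut.
Start: joints at [-71.356, 7.471, 85.268, -0, 87.261, -4.893], TCP at [239.626, -550.077, 231.292] pointing down, gripper open.
Joint ranges: [-169.43, 169.43], [-51.17, 129.36], [1.28, 143.12], [-76.62, 256.62], [0, 156.53], [-152.29, 152.29]. Speed limits (degrees/s): [136.94, 136.94, 159.86, 180, 180, 180].

### API

Orientations are given as [roll, pitch, yaw] about the fixed x, y, z axes, in that order (R = Rz(yaw) Ry(pitch) Rx(roll)).
In Python, from bench import * gives the robot as it stands.
- The arm moves only by the tool play_rows, never from a script. Its argument "increments" is a list of rows, each a list of 3 entries, a list of its own where there are three numbers: the gripper's target within -1 to 1 (fully open at 1, half-way at 0, shut at -1), then the shift along the tool's x, y, z in mm, then the turn about the tool's z in rad. A call has 1 to 12 rows; each row shifts and turns the commanded pose from where the row before left it, along the tool's axes as they then stand; what a row does not reach is not made up. A row lasts 1/12 s, in which the tool goes at most 41.7 mm and 7.16 degrees, less where a joint would pass 70% of its speed; a pose out of reach is approached as far as the arm can. A call is refused whole if a number of a shift passes 41.7 or a number of a turn 0.125, either way. A call with a gripper value outside its range is refused whole. The fingers move at their own pace and stop on an object; "force" is the grip in N (left out, the last holds). Time passes only in rows, so rows that do not move let the fingers close. It gives the time, the measured TCP pose, the force, the opening and the grip force at its end, in the units of the state.
- sense(): the state, without advancing time (a new reading comes with each control period).
- snapshot(name): name is "scene" or "top"; returns a dict with "color" (480x640x3 uint8, red, green, blue), "intrinsics" (3x3 intrinsics, pixels), "world_from_camera" (4x4, takes a point from camera to world coordinates). Camera axes: x right, y down, z forward; pixel columns grow to the right and rows downward; lengths in mm; the calibration is good to about 2 mm. A picture is of the moment at which its call begins. There is no depth.
- hand_in(): hands the job in; it is judged then, once.
Trained networks look in a picture, given as the dict that the camera call returned (one of the last four; its "shot" number tells which), for a name from the list of things; names that differ only in an ending like _2 or _b are one class to them, and where a whole thing is asked for, a point or a joint stands for the part that bears it (a point fixed in the world has none). Each returns a list of dicts, best first, with "p" (0 to 1); they miss things now and then, are a little off and sometimes report something else, mostly with a low value. They report only what shows in the picture. A call takes as long as a camera call.
- find_in(query, picture): "xyz" ([x, y, z] in mm, in the coordinates of the camera as it stood for that picture, good to about 4 mm: the middle of the surface that is visible of it).
- regions_of(query, picture): "mask" (480x640 bool, what is visible of it).
- pinpoint(query, picture): "xyz" ([x, y, z] in mm, in the coordinates of the camera as it stood for that picture, good to about 4 mm: a listed point, or the origin of a listed thing).
The state is a dict: "time": time; "joint_pos": joint angles; "qd": joint speeds; "joint_efforts": joint torques, N m; "tool_pos": TCP position; "tcp_rot": TCP orientation; "ft_force": force on the tool from outside, world axes, zero at the start; "wrist_torque": the same for the moment, N m; "finger_gap": finger opening in mm; "grip_force": force on a finger pad.
Only numpy, scipy, OpenCV 4.12 (cv2) and the standard library are available. Lean on these libraries where they do the work, as an engineer would, in place of code of your own. Each camera call takes 0.05 s, during which the arm holds its last target. There are 200 camera calls.

## Working session

There is one attempt and no reset: what is moved stays moved. The work goes in short steps, Python scripts to look and compute and a tool call to move; the robot and the scene stay as the last step left them, time stands still between calls to the robot, and variables do not carry over. Pictures are saved under pics/ and viewed, at most 10 in all, crops included, and the job is handed in when it is done.

Besides the shell and the picture viewer there is one more tool, called after "Call:" by a JSON object that holds its "name" and its "arguments", one argument or row to a line. play_rows: Moves the arm, as the interface text tells. Its arguments: {"type":"object","properties":{"increments":{"type":"array","items":{"type":"array"}},"force":{"type":"number"}},"required":["increments"]}

```bash
mkdir -p pics
cat > h.py <<'E'
from bench import *
import numpy as np, cv2
def W(s,p):
    return (s["world_from_camera"]@np.r_[p,1])[:3]
def pix2w(s,u,v,z):
    K=np.array(s["intrinsics"]);T=np.array(s["world_from_camera"])
    d=T[:3,:3]@np.linalg.solve(K,[u,v,1]);o=T[:3,3]
    return o+d*(z-o[2])/d[2]
def w2pix(s,p):
    K=np.array(s["intrinsics"]);T=np.linalg.inv(np.array(s["world_from_camera"]))
    q=K@(T@np.r_[p,1])[:3];return q[:2]/q[2]
def save(s,n): cv2.imwrite("pics/"+n,s["color"][:,:,::-1])
E
python3 - <<'E'
from h import *
np.set_printoptions(precision=1,suppress=True)
t=snapshot("top");s=snapshot("scene");save(t,"t0.png");save(s,"s0.png")
for n in ["catch_tray","mouth","bead0","bobbin","bell","gift_box","phone","dish","jar","brush"]:
    for r in pinpoint(n,t)[:4]: print(n,round(r["p"],2),W(t,r["xyz"]))
print(t["world_from_camera"]); print(sense())
E
```

```text
catch_tray 0.65 [592.8 209.2  -1.9]
mouth 0.71 [589.7 161.1  -0.4]
bead0 0.72 [701.7  30.2  -2.1]
bead0 0.67 [ 662.9 -108.9    4.8]
bead0 0.47 [551.3 -96.8   2.2]
bobbin 0.47 [464.7  37.8   0.9]
bell 0.52 [452.6 -87.    0. ]
gift_box 0.75 [468.4  41.1  -0.2]
gift_box 0.72 [ 748.8 -256.     2. ]
phone 0.61 [ 419.8 -286.9    1.2]
dish 0.88 [ 616.2 -318.2    0.6]
dish 0.51 [426.6 305.9   0.3]
jar 0.7 [426.9 302.6   2.5]
brush 0.4 [592.1 209.8  -0.3]
brush 0.23 [ 745.7 -256.1   -0.8]
[[  -0.    -1.     0.1  474.4]
 [  -1.     0.    -0.    27.9]
 [   0.    -0.1   -1.  1216.9]
 [   0.     0.     0.     1. ]]
{'time': 0.6, 'joint_pos': array([-71.4,   7.5,  85.3,   0. ,  87.3,  -4.9]), 'qd': array([ 0.1,  0. , -0. , -0.1,  0. ,  0. ]), 'joint_efforts': array([ -0. , -56.9, -50.1,   0. ,   0. ,   0. ]), 'tool_pos': array([ 239.6, -550.1,  231.3]), 'tcp_rot': array([180. ,  -0. ,  23.5]), 'ft_force': array([ 0.2,  0.7, -0.6]), 'wrist_torque': array([ 0.,  0., -0.]), 'grip_force': 0.0, 'finger_gap': 85.6654428293893}
```

View pics/t0.png

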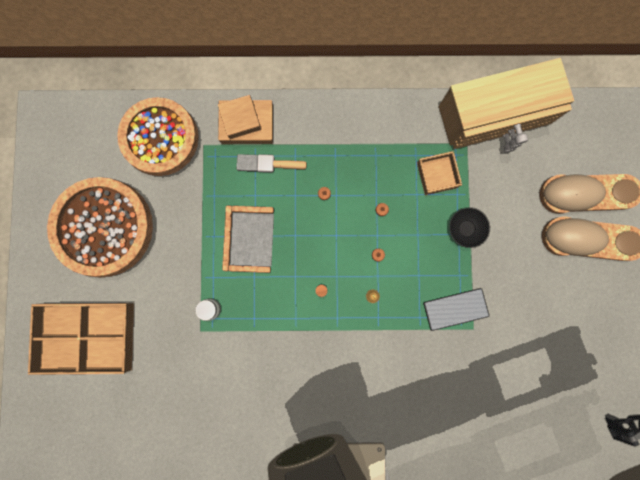

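View pics/s0.png

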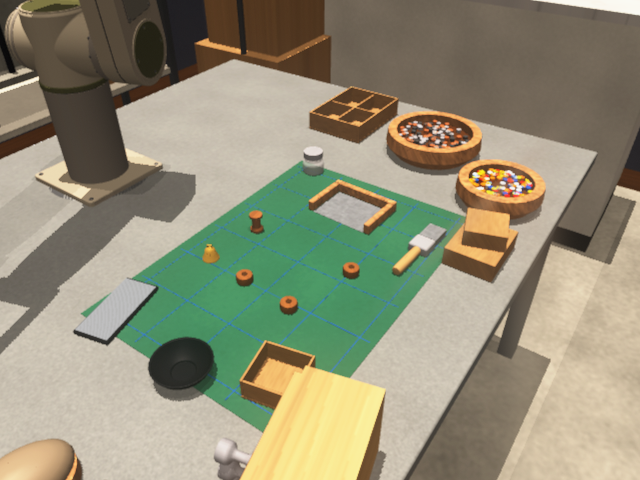

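The top view (up = +x, right = −y) shows the tray at about (250,240) with its mouth facing right. The beads are at (324,194), (382,210) and (378,255), the bobbin at (321,291) and the bell at (373,296). The scene view agrees. Next I'll refine the bead and tray positions.

Run:
```python
from h import *
np.set_printoptions(precision=1,suppress=True)
t=snapshot("top");s=snapshot("scene")
for nm,c in (("top",t),("scene",s)):
    for r in regions_of("bead0",c)[:5]:
        v,u=np.nonzero(r["mask"]); print(nm,round(r["p"],2),len(u),u.mean(),v.mean(),pix2w(c,u.mean(),v.mean(),16 if nm=="top" else 11))
for n in ["catch_tray","mouth"]:
    for r in pinpoint(n,s)[:3]: print(n,round(r["p"],2),W(s,r["xyz"]))
r=regions_of("catch_tray",t)[0]
m=r["mask"].astype(np.uint8)
b=cv2.boxPoints(cv2.minAreaRect(cv2.findNonZero(m))); print(r["p"],np.array([pix2w(t,*p,24) for p in b]))
img=t["color"].astype(int);g=((img.max(2)-img.min(2))<25)
k=np.zeros_like(g);k[205:275,222:278]=g[205:275,222:278]
b=cv2.boxPoints(cv2.minAreaRect(cv2.findNonZero(cv2.morphologyEx(k.astype(np.uint8),cv2.MORPH_OPEN,np.ones((3,3)))))); print(b,np.array([pix2w(t,*p,0) for p in b]))
```

```text
top 0.7 101 378.0 254.33663366336634 [ 552.6 -100.4   16. ]
scene 0.69 282 288.40425531914894 305.322695035461 [ 663.2 -116.4   11. ]
scene 0.63 190 351.09473684210525 270.46315789473687 [704.   25.4  11. ]
scene 0.5 241 244.40248962655602 277.6307053941909 [ 552.  -104.4   11. ]
catch_tray 0.8 [588.9 200.5   0.6]
mouth 0.96 [592.5 152.4  -0.6]
0.6 [[515.4 276.2  24. ]
 [675.8 269.6  24. ]
 [668.4 149.2  24. ]
 [508.1 157.3  24. ]]
[[229.4 264. ]
 [231.4 211.8]
 [273.6 213.4]
 [271.6 265.6]] [[532.7 261.4   0. ]
 [661.4 258.    0. ]
 [656.7 154.    0. ]
 [528.  158.5   0. ]]
```

Call:
{"name": "play_rows", "arguments": {
  "increments": [
    [-0.5,[27.8,-12.3,0],0],
    [-0.5,[27.8,-12.3,0],0],
    [-0.5,[27.8,-12.3,0],0],
    [-0.5,[27.8,-12.3,0],0],
    [-0.5,[27.8,-12.3,0],0],
    [-0.5,[27.8,-12.3,0],0],
    [-0.5,[27.8,-12.3,0],0],
    [-0.5,[27.8,-12.3,0],0],
    [-0.5,[27.8,-12.3,0],0],
    [-0.5,[27.8,-12.3,0],0],
    [-0.5,[27.8,-12.3,0],0],
    [-0.5,[27.8,-12.3,0],0]
  ]
}}

```text
time: 1.95
tool_pos: [487.4, -280.3, 231.5]
tcp_rot: [180.0, -0.0, 23.5]
ft_force: [-0.2, -1.2, 0.7]
finger_gap: 21.3
grip_force: 0.0
```

Call:
{"name": "play_rows", "arguments": {
  "increments": [
    [-0.5,[27.8,-12.3,0],0],
    [-0.5,[27.8,-12.3,0],0],
    [-0.5,[27.8,-12.3,0],0],
    [-0.5,[27.8,-12.3,0],0],
    [-0.5,[27.8,-12.3,0],0],
    [-0.5,[27.8,-12.3,0],0],
    [-0.5,[27.8,-12.3,0],0],
    [-0.5,[27.8,-12.3,0],0],
    [-0.5,[27.8,-12.3,0],0],
    [-0.5,[27.8,-12.3,0],0],
    [-0.5,[27.8,-12.3,0],0],
    [-0.5,[27.8,-12.3,0],0]
  ]
}}

```text
time: 2.95
tool_pos: [734.3, -11.7, 231.2]
tcp_rot: [180.0, 0.0, 23.5]
ft_force: [0.2, -0.0, 1.2]
finger_gap: 21.6
grip_force: 0.0
```

Call:
{"name": "play_rows", "arguments": {
  "increments": [
    [-0.5,[0,0,0],-0.12],
    [-0.5,[0,0,0],-0.12],
    [-0.5,[0,0,0],-0.12],
    [-0.5,[0,0,0],-0.12],
    [-0.5,[0,0,0],-0.12],
    [-0.5,[0,0,0],-0.12],
    [-0.5,[0,0,0],-0.12],
    [-0.5,[0,0,0],-0.12],
    [-0.5,[0,0,0],-0.12],
    [-0.5,[0,0,0],-0.12],
    [-0.5,[0,0,0],-0.12],
    [-0.5,[0,0,0],-0.12]
  ]
}}

```text
time: 3.95
tool_pos: [733.4, -13.0, 231.1]
tcp_rot: [-180.0, -0.0, 106.4]
ft_force: [0.4, -0.0, 0.5]
finger_gap: 21.1
grip_force: 0.0
```

Call:
{"name": "play_rows", "arguments": {
  "increments": [
    [-0.5,[0,0,0],-0.12],
    [-0.5,[0,0,0],-0.12],
    [-0.5,[0,0,0],-0.12],
    [-0.5,[0,0,0],0],
    [-0.5,[0,0,0],0]
  ]
}}

```text
time: 4.37
tool_pos: [733.4, -13.0, 231.1]
tcp_rot: [-180.0, -0.0, 126.5]
ft_force: [-0.0, -0.2, 0.3]
finger_gap: 21.6
grip_force: 0.0
```

Call:
{"name": "play_rows", "arguments": {
  "increments": [
    [-0.5,[0,0,30],0],
    [-0.5,[0,0,30],0],
    [-0.5,[0,0,30],0],
    [-0.5,[0,0,30],0],
    [-0.5,[0,0,30],0],
    [-0.5,[0,0,30],0],
    [-0.5,[0,0,20],0],
    [-0.5,[0,0,13],0],
    [-0.5,[0,0,8],0],
    [-0.5,[0,0,5],0],
    [-0.5,[0,0,0],0],
    [-0.5,[0,0,0],0]
  ]
}}

```text
time: 5.37
tool_pos: [734.5, -13.1, 6.9]
tcp_rot: [179.9, 0.1, 126.6]
ft_force: [-0.6, -0.3, 0.3]
finger_gap: 21.2
grip_force: 0.0
```

Run:
```python
from h import *
s=snapshot("scene")
cv2.imwrite("pics/s1.png",cv2.resize(s["color"][150:350,230:500,::-1],None,fx=2.9,fy=2.9))
```

```text
(no output)
```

View pics/s1.png

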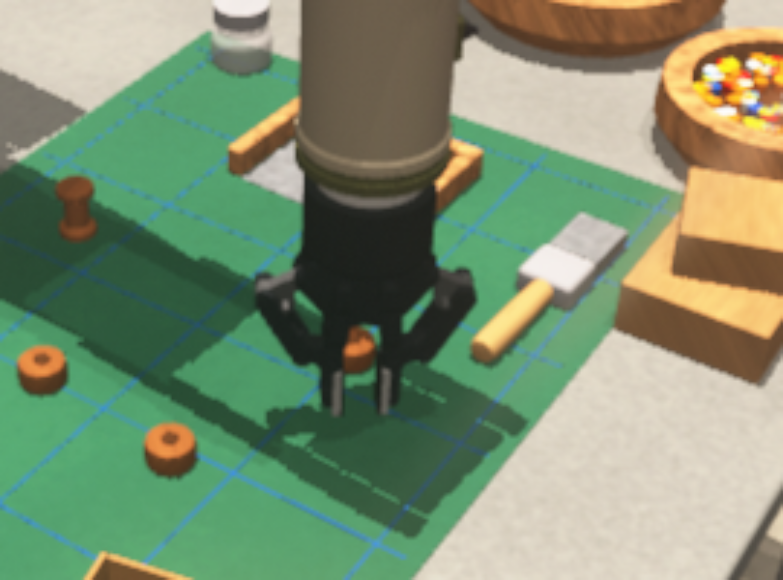

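The fingers straddle the line behind bead A (crop (357,350)), low and clear of the brush. I'll push along tool +x.

Call:
{"name": "play_rows", "arguments": {
  "increments": [
    [-0.5,[6,0,1],0],
    [-0.5,[8,0,0],0],
    [-0.5,[8,0,0],0],
    [-0.5,[10,0,0],0],
    [-0.5,[12,0,0],0],
    [-0.5,[12,0,0],0],
    [-0.5,[12,0,0],0],
    [-0.5,[12,0,0],0],
    [-0.5,[12,0,0],0],
    [-0.5,[12,0,0],0],
    [-0.5,[12,0,0],0],
    [-0.5,[12,0,0],0]
  ]
}}

```text
time: 6.42
tool_pos: [656.2, 90.7, 4.3]
tcp_rot: [180.0, 0.0, 126.7]
ft_force: [0.8, 0.3, 0.2]
finger_gap: 21.1
grip_force: 0.1
```

Run:
```python
from h import *
s=snapshot("scene");p=sense();print(p["tool_pos"])
for r in regions_of("bead0",s)[:5]:
    v,u=np.nonzero(r["mask"]); print(round(r["p"],2),len(u),pix2w(s,u.mean(),v.mean(),11).round(1))
cv2.imwrite("pics/s2.png",cv2.resize(s["color"][150:350,230:500,::-1],None,fx=2.9,fy=2.9))
```

```text
[654.92877674  92.62754245   3.99768107]
0.81 260 [ 553.1 -105.3   11. ]
0.58 264 [ 663.8 -115.    11. ]
```

View pics/s2.png

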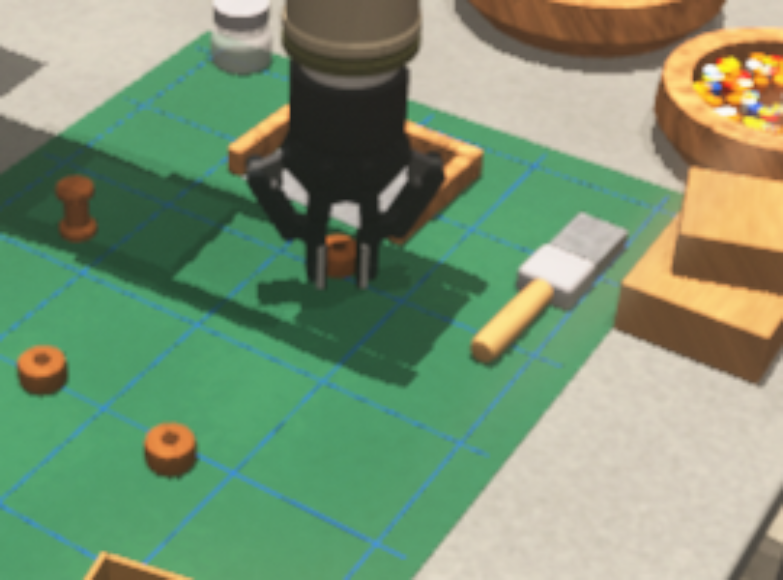

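The bead is nested between the fingers at crop (340,255) and heading into the mouth, so I'll continue.

Call:
{"name": "play_rows", "arguments": {
  "increments": [
    [-0.5,[12,0,0],0],
    [-0.5,[12,0,0],0],
    [-0.5,[12,0,0],0],
    [-0.5,[12,0,0],0],
    [-0.5,[12,0,0],0],
    [-0.5,[12,0,0],0],
    [-0.5,[12,0,0],0],
    [-0.5,[12,0,0],0],
    [-0.5,[12,0,0],0],
    [-0.5,[10,0,0],0],
    [-0.5,[8,0,0],0],
    [-0.5,[6,0,0],0]
  ]
}}

```text
time: 7.52
tool_pos: [577.5, 196.5, 4.3]
tcp_rot: [-180.0, -0.0, 126.7]
ft_force: [0.4, 0.9, -0.1]
finger_gap: 21.2
grip_force: 0.0
```

Call:
{"name": "play_rows", "arguments": {
  "increments": [
    [-0.5,[2,0,0],0],
    [-0.5,[-5,0,0],0],
    [-0.5,[-15,0,0],0],
    [-0.5,[0,0,-20],0],
    [-0.5,[0,0,-35],0],
    [-0.5,[0,0,-35],0],
    [-0.5,[0,0,-30],0],
    [-0.5,[0,0,0],0]
  ]
}}

```text
time: 8.18
tool_pos: [594.7, 180.3, 133.1]
tcp_rot: [179.4, 0.3, 126.6]
ft_force: [0.6, -0.3, 1.0]
finger_gap: 21.4
grip_force: 0.0
```

Call:
{"name": "play_rows", "arguments": {
  "increments": [
    [-0.5,[-26.8,-11.8,0],0],
    [-0.5,[-26.8,-11.8,0],0],
    [-0.5,[-26.8,-11.8,0],0],
    [-0.5,[-26.8,-11.8,0],0],
    [-0.5,[-26.8,-11.8,0],0],
    [-0.5,[-26.8,-11.8,0],0],
    [-0.5,[-26.8,-11.8,0],0],
    [-0.5,[-26.8,-11.8,0],0],
    [-0.5,[-26.8,-11.8,0],0],
    [-0.5,[-26.8,-11.8,0],0],
    [-0.5,[-26.8,-11.8,0],0],
    [-0.5,[-26.8,-11.8,0],0]
  ]
}}

```text
time: 9.18
tool_pos: [667.5, -165.2, 124.1]
tcp_rot: [-180.0, 0.0, 126.6]
ft_force: [1.4, 0.0, -0.0]
finger_gap: 21.2
grip_force: 0.0
```

Call:
{"name": "play_rows", "arguments": {
  "increments": [
    [-0.5,[0,0,0],0.112],
    [-0.5,[0,0,0],0.112],
    [-0.5,[0,0,0],0.112],
    [-0.5,[0,0,0],0.112],
    [-0.5,[0,0,0],0],
    [-0.5,[0,0,0],0]
  ]
}}

```text
time: 9.68
tool_pos: [667.3, -163.0, 124.0]
tcp_rot: [-180.0, 0.0, 101.1]
ft_force: [-0.4, -1.2, 0.5]
finger_gap: 21.4
grip_force: 0.0
```

Run:
```python
from h import *
s=snapshot("scene");t=snapshot("top");p=sense();print(p["tool_pos"],p["tcp_rot"])
for c in (s,t):
  for r in regions_of("bead0",c)[:5]:
    v,u=np.nonzero(r["mask"]); print(round(r["p"],2),len(u),u.mean().round(),v.mean().round(),pix2w(c,u.mean(),v.mean(),11 if c is s else 16).round(1))
  for r in pinpoint("bead0",c)[:4]: print("pp",round(r["p"],2),W(c,r["xyz"]).round(1))
a=cv2.resize(s["color"][150:350,230:500,::-1],None,fx=2,fy=2)
b=cv2.resize(t["color"][140:340,190:460,::-1],None,fx=2,fy=2)
cv2.imwrite("pics/s3.png",cv2.resize(np.vstack([a,b]),None,fx=.75,fy=.75))
```

```text
[ 667.35151275 -162.35698115  124.14472283] [-1.79997083e+02  9.16180693e-03  1.01163623e+02]
0.74 235 244.0 278.0 [ 552.4 -104.7   11. ]
0.57 142 342.0 202.0 [563.6 212.6  11. ]
0.53 283 288.0 305.0 [ 662.4 -115.3   11. ]
0.47 2780 272.0 374.0 [ 732.3 -249.4   11. ]
pp 0.6 [ 547.9 -102.9    2.3]
pp 0.56 [562.5 214.3   5.2]
pp 0.52 [ 6.625e+02 -1.157e+02  4.000e-01]
0.6 105 381.0 209.0 [ 662.9 -109.6   16. ]
0.45 568 476.0 308.0 [ 422.4 -332.3   16. ]
pp 0.64 [ 662.8 -112.6    4.5]
pp 0.53 [ 5.658e+02  2.192e+02 -1.000e-01]
pp 0.45 [552.3 -98.5   4. ]
```

View pics/s3.png

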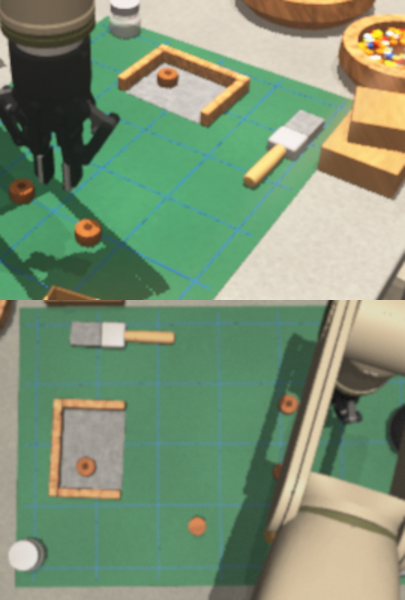

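Bead A is in the tray at about (565,217) mm; in the picture it's the lower-left part of the felt. I'll line up on B at (663,−112), descend and push.

Call:
{"name": "play_rows", "arguments": {
  "increments": [
    [-0.5,[0,3.8,25],0.024],
    [-0.5,[0,0,30],0],
    [-0.5,[0,0,30],0],
    [-0.5,[0,0,20],0],
    [-0.5,[0,0,10],0],
    [-0.5,[0,0,5],0],
    [-0.5,[0,0,0],0],
    [-0.5,[6,0,0],0],
    [-0.5,[8,0,0],0],
    [-0.5,[8,0,0],0],
    [-0.5,[10,0,0],0],
    [-0.5,[12,0,0],0]
  ]
}}

```text
time: 10.98
tool_pos: [664.2, -116.4, 5.4]
tcp_rot: [179.9, 0.0, 99.6]
ft_force: [0.4, 0.2, 0.0]
finger_gap: 21.4
grip_force: 0.1
```

Call:
{"name": "play_rows", "arguments": {
  "increments": [
    [-0.5,[12,0,0],0],
    [-0.5,[12,0,0],0],
    [-0.5,[12,0,0],0],
    [-0.5,[12,0,0],0],
    [-0.5,[12,0,0],0],
    [-0.5,[12,0,0],0],
    [-0.5,[12,0,0],0],
    [-0.5,[12,0,0],0],
    [-0.5,[12,0,0],0],
    [-0.5,[12,0,0],0],
    [-0.5,[12,0,0],0],
    [-0.5,[12,0,0],0]
  ]
}}

```text
time: 11.98
tool_pos: [639.5, 25.8, 4.3]
tcp_rot: [180.0, -0.0, 99.6]
ft_force: [-1.1, -0.0, -0.3]
finger_gap: 21.2
grip_force: 0.1
```

Run:
```python
from h import *
s=snapshot("scene");t=snapshot("top");p=sense();print(p["tool_pos"],p["tcp_rot"])
for c in (s,t):
  for r in pinpoint("bead0",c)[:4]: print("pp",round(r["p"],2),W(c,r["xyz"]).round(1))
cv2.imwrite("pics/s4.png",cv2.resize(s["color"][150:350,230:500,::-1],None,fx=2,fy=2))
```

```text
[639.25784032  26.85452167   4.20244451] [-1.79984955e+02 -3.17985229e-02  9.97274432e+01]
pp 0.76 [ 550.9 -103.1    1.3]
pp 0.45 [638.2  44.8   3.8]
pp 0.39 [561.  213.    3.1]
pp 0.69 [553.4 -97.3   3.6]
pp 0.47 [565.8 223.2  -0.6]
pp 0.38 [638.4  55.3   4.3]
```

View pics/s4.png

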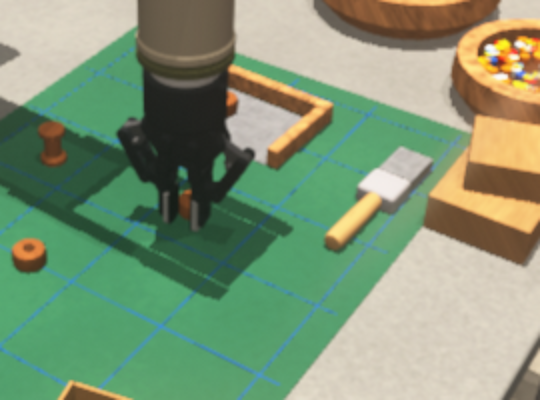

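B is nested between the fingers at crop (187,203), so I'll continue into the tray.

Call:
{"name": "play_rows", "arguments": {
  "increments": [
    [-0.5,[12,0,0],0],
    [-0.5,[12,0,0],0],
    [-0.5,[12,0,0],0],
    [-0.5,[12,0,0],0],
    [-0.5,[12,0,0],0],
    [-0.5,[12,0,0],0],
    [-0.5,[12,0,0],0],
    [-0.5,[12,0,0],0],
    [-0.5,[12,0,0],0],
    [-0.5,[12,0,0],0],
    [-0.5,[12,0,0],0],
    [-0.5,[12,0,0],0]
  ]
}}

```text
time: 13.18
tool_pos: [615.4, 167.8, 4.3]
tcp_rot: [-180.0, 0.0, 99.6]
ft_force: [-0.5, -0.2, 0.5]
finger_gap: 21.4
grip_force: 0.1
```

Call:
{"name": "play_rows", "arguments": {
  "increments": [
    [-0.5,[12,0,0],0],
    [-0.5,[10,0,0],0],
    [-0.5,[6,0,0],0],
    [-0.5,[4,0,0],0],
    [-0.5,[-5,0,0],0],
    [-0.5,[-15,0,0],0],
    [-0.5,[0,0,-20],0],
    [-0.5,[0,0,-35],0],
    [-0.5,[0,0,-35],0],
    [-0.5,[0,0,-30],0],
    [-0.5,[0,0,0],0],
    [-0.5,[0,0,0],0]
  ]
}}

```text
time: 14.18
tool_pos: [616.2, 176.9, 127.7]
tcp_rot: [179.7, 0.0, 99.5]
ft_force: [-0.4, 0.1, 0.0]
finger_gap: 21.4
grip_force: 0.0
```

Call:
{"name": "play_rows", "arguments": {
  "increments": [
    [-0.5,[-25.8,-10.8,0],0],
    [-0.5,[-25.8,-10.8,0],0],
    [-0.5,[-25.8,-10.8,0],0],
    [-0.5,[-25.8,-10.8,0],0],
    [-0.5,[-25.8,-10.8,0],0],
    [-0.5,[-25.8,-10.8,0],0],
    [-0.5,[-25.8,-10.8,0],0],
    [-0.5,[-25.8,-10.8,0],0],
    [-0.5,[-25.8,-10.8,0],0],
    [-0.5,[-25.8,-10.8,0],0],
    [-0.5,[-25.8,-10.8,0],0],
    [-0.5,[-25.8,-10.8,0],0]
  ]
}}

```text
time: 15.18
tool_pos: [535.5, -150.4, 122.2]
tcp_rot: [-179.8, -0.1, 99.6]
ft_force: [0.8, -0.6, -0.5]
finger_gap: 21.5
grip_force: 0.0
```

Call:
{"name": "play_rows", "arguments": {
  "increments": [
    [-0.5,[0,0,0],0.105],
    [-0.5,[0,0,0],0.105],
    [-0.5,[0,0,0],0.105],
    [-0.5,[0,0,0],0.105],
    [-0.5,[0,0,0],0],
    [-0.5,[0,0,0],0]
  ]
}}

```text
time: 15.68
tool_pos: [536.3, -149.0, 122.7]
tcp_rot: [-179.9, -0.0, 75.7]
ft_force: [-0.4, -1.0, -0.2]
finger_gap: 21.4
grip_force: 0.0
```

Run:
```python
from h import *
s=snapshot("scene");t=snapshot("top");p=sense();print(p["tool_pos"],p["tcp_rot"])
for c in (s,t):
  for r in pinpoint("bead0",c)[:5]: print("pp",round(r["p"],2),W(c,r["xyz"]).round(1))
a=cv2.resize(s["color"][150:350,230:500,::-1],None,fx=2,fy=2)
b=cv2.resize(t["color"][140:340,190:460,::-1],None,fx=2,fy=2)
cv2.imwrite("pics/s5.png",cv2.resize(np.vstack([a,b]),None,fx=.75,fy=.75))
```

```text
[ 536.87411553 -148.71465279  123.3372728 ] [-1.79915229e+02 -2.54430980e-03  7.57273287e+01]
pp 0.7 [6.073e+02 2.194e+02 3.000e-01]
pp 0.61 [563.4 213.8   2.3]
pp 0.48 [ 550.8 -102.9    0.7]
pp 0.71 [568.5 220.4   0.7]
pp 0.61 [ 750.4 -254.5    2.4]
pp 0.56 [549.8 -98.4   1.8]
pp 0.52 [606.5 225.4   4.2]
```

View pics/s5.png

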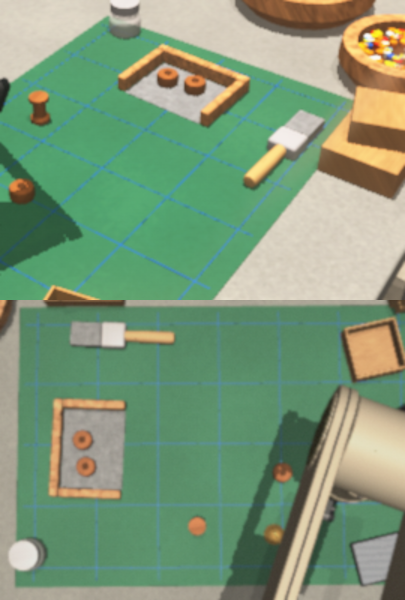

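A and B are both inside the tray at about (565,217) and (607,222) mm. C is at (551.5,−100.5), so I'll push it next.

Call:
{"name": "play_rows", "arguments": {
  "increments": [
    [-0.5,[0,2.2,25],0],
    [-0.5,[0,0,30],0],
    [-0.5,[0,0,30],0],
    [-0.5,[0,0,20],0],
    [-0.5,[0,0,10],0],
    [-0.5,[0,0,4.5],0],
    [-0.5,[0,0,0],0],
    [-0.5,[6,0,0],0],
    [-0.5,[8,0,0],0],
    [-0.5,[8,0,0],0],
    [-0.5,[10,0,0],0],
    [-0.5,[12,0,0],0]
  ]
}}

```text
time: 16.88
tool_pos: [551.6, -105.5, 5.7]
tcp_rot: [179.9, 0.0, 75.6]
ft_force: [0.8, -0.1, -0.1]
finger_gap: 21.1
grip_force: 0.1
```

Call:
{"name": "play_rows", "arguments": {
  "increments": [
    [-0.5,[12,0,0],0],
    [-0.5,[12,0,0],0],
    [-0.5,[12,0,0],0],
    [-0.5,[12,0,0],0],
    [-0.5,[12,0,0],0],
    [-0.5,[12,0,0],0],
    [-0.5,[12,0,0],0],
    [-0.5,[12,0,0],0],
    [-0.5,[12,0,0],0],
    [-0.5,[12,0,0],0],
    [-0.5,[12,0,0],0],
    [-0.5,[12,0,0],0]
  ]
}}

```text
time: 17.88
tool_pos: [586.9, 34.3, 4.8]
tcp_rot: [-180.0, 0.0, 75.6]
ft_force: [0.2, -0.2, 0.6]
finger_gap: 21.2
grip_force: 0.1
```

Run:
```python
from h import *
s=snapshot("scene");t=snapshot("top");p=sense();print(p["tool_pos"],p["tcp_rot"])
for c in (s,t):
  for r in pinpoint("bead0",c)[:4]: print("pp",round(r["p"],2),W(c,r["xyz"]).round(1))
cv2.imwrite("pics/s6.png",cv2.resize(s["color"][150:350,230:500,::-1],None,fx=2,fy=2))
```

```text
[587.04288666  35.04234779   4.85586707] [ 1.79988506e+02 -2.97433362e-02  7.56571776e+01]
pp 0.59 [5.604e+02 2.139e+02 2.000e-01]
pp 0.58 [590.9  53.3  -1.3]
pp 0.43 [610.3 218.7   3.8]
pp 0.15 [ 416.  -288.8   -0.7]
pp 0.61 [605.5 223.    3.2]
```

View pics/s6.png

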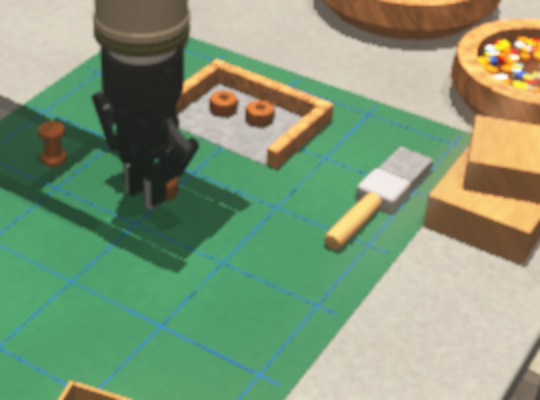

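C is in the fingers at crop (172,187). I'll finish with 138 mm more, then back off and raise the arm.

Call:
{"name": "play_rows", "arguments": {
  "increments": [
    [-0.5,[12,0,0],0],
    [-0.5,[12,0,0],0],
    [-0.5,[12,0,0],0],
    [-0.5,[12,0,0],0],
    [-0.5,[12,0,0],0],
    [-0.5,[12,0,0],0],
    [-0.5,[12,0,0],0],
    [-0.5,[12,0,0],0],
    [-0.5,[12,0,0],0],
    [-0.5,[12,0,0],0],
    [-0.5,[10,0,0],0],
    [-0.5,[6,0,0],0]
  ]
}}

```text
time: 19.08
tool_pos: [620.8, 166.3, 4.8]
tcp_rot: [180.0, -0.0, 75.6]
ft_force: [0.4, 0.0, -0.4]
finger_gap: 21.3
grip_force: 0.1
```

Call:
{"name": "play_rows", "arguments": {
  "increments": [
    [-0.5,[2,0,0],0],
    [-0.5,[-5,0,0],0],
    [-0.5,[-15,0,0],0],
    [-0.5,[0,0,-20],0],
    [-0.5,[0,0,-35],0],
    [-0.5,[-25,0,-35],0],
    [-0.5,[-35,0,-30],0],
    [-0.5,[-35,0,-20],0],
    [-0.5,[-35,0,0],0],
    [-0.5,[-35,0,0],0],
    [-0.5,[-35,0,0],0],
    [-0.5,[0,0,0],0]
  ]
}}

```text
time: 20.08
tool_pos: [564.9, -49.5, 140.8]
tcp_rot: [-180.0, 0.2, 75.2]
ft_force: [-0.2, -0.4, -0.6]
finger_gap: 21.5
grip_force: 0.0
```

Run:
```python
from h import *
s=snapshot("scene");t=snapshot("top");p=sense();print(p["tool_pos"],p["time"])
for c in (s,t):
  for r in pinpoint("bead0",c)[:4]: print("pp",round(r["p"],2),W(c,r["xyz"]).round(1))
a=cv2.resize(s["color"][150:350,230:500,::-1],None,fx=2,fy=2)
b=cv2.resize(t["color"][140:340,190:460,::-1],None,fx=2,fy=2)
cv2.imwrite("pics/s7.png",cv2.resize(np.vstack([a,b]),None,fx=.75,fy=.75))
```

```text
[566.11466513 -44.99521029 140.74848743] 20.1833
pp 0.71 [623.1 187.    1.2]
pp 0.58 [561.1 213.    1.4]
pp 0.55 [612.7 220.8  -1.5]
pp 0.57 [606.6 224.7   3. ]
pp 0.48 [629.1 192.1   5.7]
pp 0.45 [5.642e+02 2.181e+02 4.000e-01]
pp 0.33 [778.  154.7   1.1]
```

View pics/s7.png

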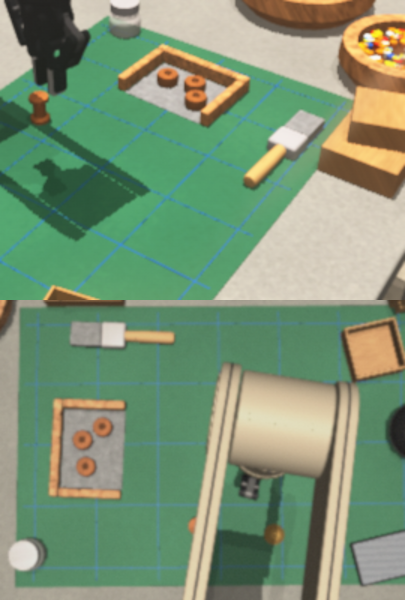

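All three beads are well inside the tray, with the lowest-placed one about 15 mm below centre, clear of the −36 mm limit. The bystanders look unmoved and the arm is clear.

```bash
python3 -c "
from bench import *
print(hand_in())"
```

```text
the job is handed in; nothing more can be done
None
```

All three beads are swept into the tray and lie fully inside it in the final pictures; nothing else appeared to have moved, and I handed the job in at about 20 s (no verdict was returned).

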